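# Square up a microscope limb and hold it

## Task

The limb of the dismantled microscope stand leans over its base plate. Take the engineer's square by its blue grip, stand it flat on the plate clear of the limb, then slide it along the plate into the corner until its heel is against the middle of the aluminium foot and its blade has pushed the limb upright, and finish while still holding it pressed there, flat and square, so that the clamp can be tightened. Push the stand only with the square, never with the robot itself, and leave the other things on the bench where they are.

Things in the scene. Friction and masses are not known exactly. Their poses are not given: they have to be found in the camera images.
- stand: Dismantled microscope stand, fixed to the bench. z up; +x level along the plate towards foot and limb, the way the square is pushed; y across. Origin at bench height straight below the corner where the plate meets the foot's front face, mid-width. Sizes in mm in this frame are given under plate, foot and limb. Position and yaw differ each time.
- plate: Charcoal base plate, rigid part of the stand, frame the same as stand: x -190 to +100, y -65 to +65 mm, top face at z = 16 mm above the bench.
- foot: Aluminium foot, rigid part of the stand, frame the same as stand: front face, which the square's heel must touch, at x = 0; x 0 to 44, y -37 to +37, z 16 to 37 mm. A black clamp knob on its +y side reaches y = 58 mm.
- limb (a joint): Lean (rad) of the cream limb, 46 wide, 36 deep, 150 mm tall. Hinge axis along stand y at stand x = 0, z = 38 mm. 0 = upright, front face in the plane x = 0, top 193 mm above the bench; positive = leaning over the plate (to -x), starts 0.10 to 0.16; can go past upright to -0.10. Stiff hinge, weakly sprung to lean: about 3 N at the blade's top pushes it upright; let go, it sags back.
- corner (a point): The inside corner: on the plate's top face (16 mm above the bench) at the foot of the aluminium foot's front face, mid-width. Axes as the stand.
- square: Steel engineer's square, 0.28 to 0.46 kg, loose, standing on its stock. Origin under the stock below the blue grip; z up, +x along the stock to heel and blade. mm: stock x -70 to 80, 24 wide (y), 20 high; blade x 55 to 80, 6 thick, z 20 to 140; heel face and blade's outer edge at x = 80. Blue grip tab x -20 to 20, 16 thick (y), z 20 to 72. At the start x is within 0.9 rad of stand x.
- square_heel (a point): Middle of the lower edge of the square's heel face: square frame (80, 0, 0) mm. Axes as the square.
- square_tail (a point): Middle of the lower edge of the stock's other end: square frame (-70, 0, 0) mm. Axes as the square.
- square_grip (a point): Point in the middle of the blue grip tab, 50 mm above the underside of the stock: square frame (0, 0, 50) mm. Axes as the square.
- objective: Bystander: steel objective lens, 26 diameter, 44 tall, standing on the plate beside or behind the limb. Origin under its centre.
- eyepiece: Bystander: black eyepiece, 32 diameter, 50 tall, standing on the bench to the left. Origin under its centre.
- amber_bottle: Bystander: amber glass bottle with white cap, 54 diameter, 110 tall, on the bench. Origin under its centre.
- slide_box: Bystander: flat yellow and orange slide box, 82 x 172 x 32, on the bench. Origin under its centre.
- screwdriver: Bystander: screwdriver with red handle, lying on the bench to the left, blade to its +x.
- beaker: Bystander: small glass beaker, 66 diameter, 80 tall, on the bench to the right. Origin under its centre.
- screw_jar: Bystander: clear jar with blue cap, 52 diameter, 55 tall, on the bench to the right. Origin under its centre.
Things that resemble listed ones, but are neither listed nor needed, are in the scene too. Several things look just like the square: the one meant starts farthest from the robot's base.

How it is judged (in metres and radians):
On the way:
1. the square stands flat on the plate, clear of the foot, with the limb still leaning (z of square_heel in the frame of stand between 0.013 and 0.019 m and z of square_tail in the frame of stand between 0.013 and 0.019 m and x of square_heel in the frame of stand between -0.12 and -0.003 m and y of square_heel in the frame of stand between -0.05 and 0.05 m and contact force between square and plate above 0.5 N and value of joint limb above 0.05 rad), for 0.1 s.
At the end, for the whole second after the job is handed in: Gripper holds the square (over 2 N); it is still, flat on the plate (ends within 3 mm, tilt under 0.025 rad, over 0.5 N); heel on the foot with over 1.5 N, within 15 mm of mid-width and 0.05 rad of square to it; limb upright within 0.03 rad (z of square_heel in the frame of stand between 0.013 and 0.019 m and z of square_tail in the frame of stand between 0.013 and 0.019 m and x of square_heel in the frame of stand between -0.003 and 0.003 m and y of square_heel in the frame of stand between -0.015 and 0.015 m and angle between the x axis of square and the x axis of stand, either way round below 0.05 rad and angle between square's own z axis and vertical below 0.025 rad and value of joint limb between -0.03 and 0.03 rad and contact force between square and foot above 1.5 N and contact force between square and plate above 0.5 N and contact force between the fingers and square above 2 N and linear speed of square below 0.01 m/s); the arm keeps its last pose, push and grip.
It fails at once if the robot itself (not the square) pushes on the stand with over 3 N (contact force between any of the fingers, the arm and stand above 3 N).
It fails at once if one of the bystanders is moved by over 30 mm (distance of any of objective, eyepiece, amber_bottle, slide_box, screwdriver, beaker, screw_jar from where it was at the start of the episode above 0.03 m).
It also fails if it takes over 38 s, if anything falls off the work surface, if the arm or the gripper's body presses on something with over 40 N, if the wrist force passes 120 N, or if a joint passes its speed limit or range.

## Robot

A 7-joint arm with a two-finger parallel gripper is mounted at the origin on the work surface. World frame = base frame: x ahead of the robot, y to its left, z up, the work surface at z = 0. Lengths are in mm, angles in rad, forces in N, time in s.
With the tool pointing down it reaches from about 425 to 950 mm from the base axis. Payload 4.7 kg.
Tool frame: the origin (TCP) lies at the very end of the fingers, on their centre line; the grasp point (between the pads) lies 19 mm behind it; z points along the fingers, y is the direction in which the jaws open and shut (so a half turn about z gives the same grasp; the last joint's range is limited). The gripper opens to 85 mm and grips with 20 to 120 N. Pads are 22 mm wide; open, the fingers measure 114 mm over their backs; the gripper's body (76 mm by 85 mm) begins 54 mm behind the grasp point. The pads swing forward as they close: fully open they stand 13 mm farther back than shut.
Start: joints at [-1.376, 0.469, -0.049, 1.532, 0.024, 1.141, -0.082], TCP at [149.764, 658.194, 231.335] pointing down, gripper open.
Joint ranges: [-2.59, 2.59], [-0.33, 1.99], [-1.39, 1.29], [0.1, 2.45], [-1.04, 4.18], [0.21, 1.99], [-2.66, 2.66]. Speed limits (rad/s): [2.57, 2.57, 3.14, 3.14, 3.14, 3.14, 3.14].

## Interface

Orientations are given as a rotation vector (axis times angle).
In Python, from rig import manip gives the robot as it stands.
- The arm moves only by the shell command python3 -m handwheel 'ROWS' [FORCE]. ROWS is JSON, a list of rows, each an object of numbers: "dx", "dy", "dz": the shift along the tool's x, y, z in mm; "rx", "ry", "rz": the turn, a rotation vector about the tool's x, y, z in degrees; "jaw": the opening in per cent of the stroke, from 0 (shut) to 100 (fully open). A call has 1 to 20 rows; each row is the pose to reach, as a shift and turn from the pose commanded when the call began, along the tool's axes at that moment; what a row does not reach only later rows make up. A row lasts 1/8 s, in which the tool goes at most 62.5 mm and 10.7 degrees, less where a joint would pass 70% of its speed; a pose out of reach is approached as far as the arm can. A call with a gripper value outside its range is refused whole. The fingers move at their own pace and stop on an object; FORCE is the grip in N (left out, the last holds). Time passes only in rows, so rows that repeat a pose let the fingers close. It gives the time, the measured TCP pose, the force and the opening at its end, in the units of the state.
- manip.read_state(): the state, without advancing time (a new reading comes with each control period).
- manip.camera(name): name is "side" or "top"; returns the picture (420x560x3 uint8, red, green, blue); there is no depth.
- manip.camera_params(name): a dict with "fx", "fy", "cx", "cy" (pixels), "k1" (the pictures are not rectified: a ray, as slopes to the right and down, at radius r is drawn at 1 + k1 r^2 times it, then the intrinsics apply), "R" (3x3) and "t" (3): a world point X has camera coordinates R X + t. Camera axes: x right, y down, z forward; pixel columns grow to the right and rows downward; lengths in mm; the calibration is good to about 2 mm. A picture is of the moment at which its call begins. camera_params takes no time and is no camera call.
- manip.finish_job(): hands the job in, once; it reports no verdict.
The state is a dict: "time": time; "q": joint angles; "qd": joint speeds; "joint_efforts": joint torques, N m; "tool_pos": TCP position; "orientation": TCP orientation; "contact_force": force on the tool from outside, world axes, zero at the start; "torque": the same for the moment, N m; "width": finger opening in mm.
Only numpy, scipy, OpenCV 4.12 (cv2) and the standard library are available. Lean on these libraries where they do the work, as an engineer would, in place of code of your own. Each camera call takes 0.05 s, during which the arm holds its last target. There are 200 camera calls.

## Working session

There is one attempt and no reset: what is moved stays moved. The work goes in short steps, Python scripts to look and compute and a shell command to move; the robot and the scene stay as the last step left them, time stands still between calls to the robot, and variables do not carry over. Pictures are saved under pics/ and viewed, about 8 in all and at most 12, crops included, and the job is handed in when it is done.

```bash
mkdir -p pics; ls; python3 - <<'E'
from rig import manip
import cv2,json
for n in("side","top"):
    cv2.imwrite(f"pics/{n}0.png",cv2.resize(manip.camera(n)[:,:,::-1],(800,600),interpolation=cv2.INTER_CUBIC))
    print(n,manip.camera_params(n))
print(manip.read_state())
E
```

```text
pics
side {'fx': 534.5734720073909, 'fy': 534.5734720073909, 'cx': 266.21654912734806, 'cy': 203.3825534358394, 'k1': -0.04668045835112631, 'R': array([[ 0.76845943, -0.63965558,  0.01763089],
       [-0.39682285, -0.49798186, -0.77106789],
       [ 0.50199774,  0.58553805, -0.6365088 ]]), 't': array([-437.99177871,  250.95664612, 1159.18482299])}
top {'fx': 443.3337613420016, 'fy': 443.3337613420016, 'cx': 281.9299591368279, 'cy': 208.801982380167, 'k1': 0.02562340728454757, 'R': array([[ 0.01858838, -0.99971739, -0.01481962],
       [-0.98736759, -0.01602201, -0.15763419],
       [ 0.1573522 ,  0.01756258, -0.98738637]]), 't': array([ -22.23904871,  553.87121231, 1151.6022595 ])}
{'time': 0.1, 'q': array([-1.37588999,  0.46938938, -0.04855608,  1.53356189,  0.02408174,
        1.14099973, -0.08232653]), 'qd': array([ 0.00208462, -0.00131416,  0.00070003, -0.00155007,  0.00049543,
        0.00129559,  0.0014408 ]), 'joint_efforts': array([ 8.49892240e-04, -5.11519003e+01, -4.67136910e-02, -2.38390088e+01,
        1.08373188e-02,  4.37358322e-03,  1.52670930e-05]), 'tool_pos': array([149.70036789, 657.65877098, 230.35228462]), 'orientation': array([-3.50868162e-01, -3.12179961e+00,  2.77776374e-03]), 'contact_force': array([-0.01039662, -0.33321162,  0.19204273]), 'torque': array([ 0.0270651 ,  0.03686391, -0.01231049]), 'width': 85.52575125047939}
```

View pics/side0.png

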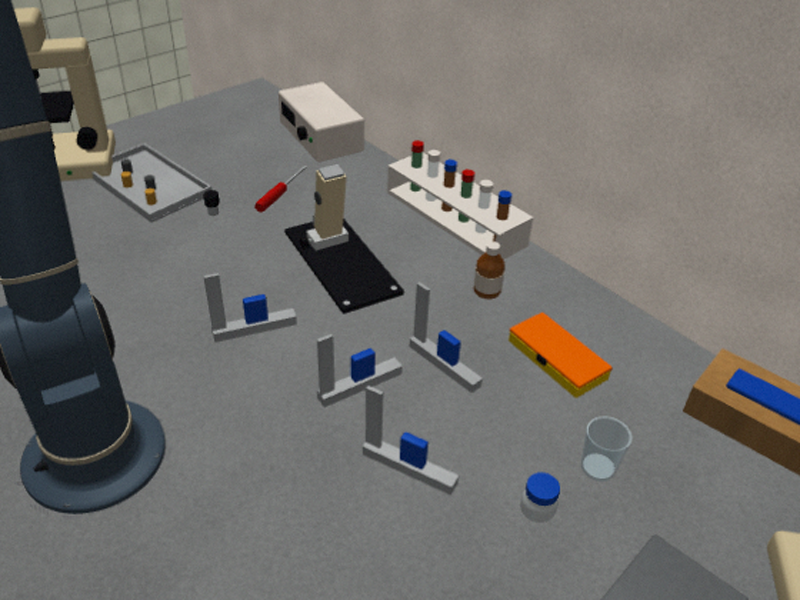

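View pics/top0.png

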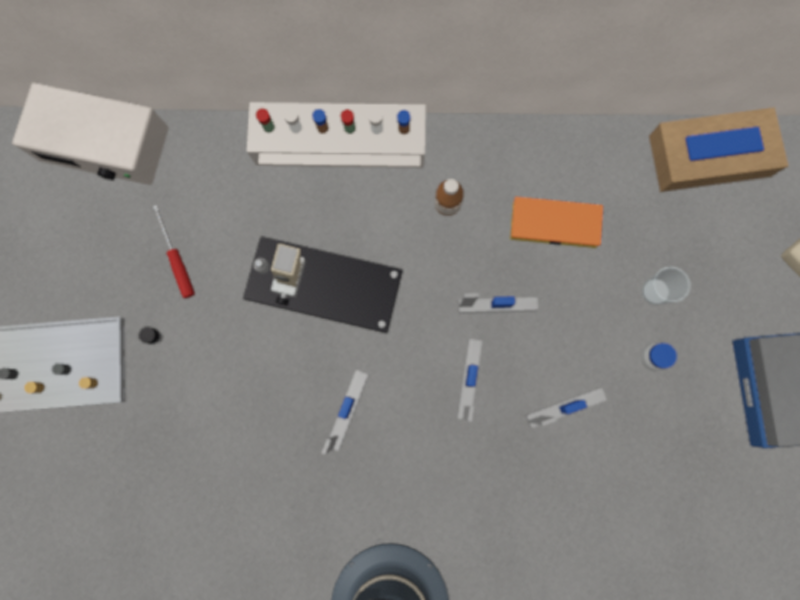

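Candidates for the square in the top view, in 800 px coordinates, are A (500,302), B (470,380), C (568,407) and D (345,412). The base is at about (390,595), so A, at about 313 px, is the farthest (B 229, C 259, D 188). In the side view A should be the one at (450,350), next to the slide box. I'll confirm that in enlarged crops.

```bash
cat > h.py <<'E'
import numpy as np, cv2
from rig import manip
from scipy.optimize import least_squares
def proj(n,X):
    p=manip.camera_params(n); c=np.atleast_2d(X)@np.array(p['R']).T+p['t']
    s=c[:,:2]/c[:,2:]; s=s*(1+p['k1']*(s**2).sum(1,keepdims=True))
    return s*[p['fx'],p['fy']]+[p['cx'],p['cy']]
def tri(pt,ps):
    return least_squares(lambda X:np.r_[proj('top',X)[0]-pt,proj('side',X)[0]-ps],[500,100,30.])
def onz(n,px,z):
    return least_squares(lambda v:proj(n,[v[0],v[1],z])[0]-px,[500,100.]).x
def crop(n,x0,y0,w,h,k,f):
    im=manip.camera(n)[:,:,::-1][y0:y0+h,x0:x0+w]
    im=cv2.resize(im,None,fx=k,fy=k,interpolation=cv2.INTER_CUBIC)
    for g in range((x0+19)//20*20,x0+w,20): cv2.putText(im,str(g),(int((g-x0+.5)*k),9),0,.35,(0,255,255),1); cv2.line(im,(int((g-x0+.5)*k),10),(int((g-x0+.5)*k),16),(0,255,255),1)
    for g in range((y0+19)//20*20,y0+h,20): cv2.putText(im,str(g)+'-',(0,int((g-y0+.5)*k)+4),0,.35,(0,255,255),1)
    cv2.imwrite('pics/'+f,im)
E
python3 -c "
from h import *
crop('top',165,155,220,85,3.6,'topc.png')
crop('side',190,105,160,172,3.48,'sidec.png')"
```

```text
(no output)
```

View pics/topc.png

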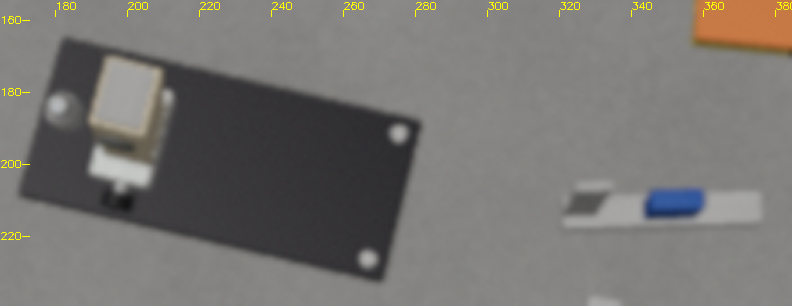

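View pics/sidec.png

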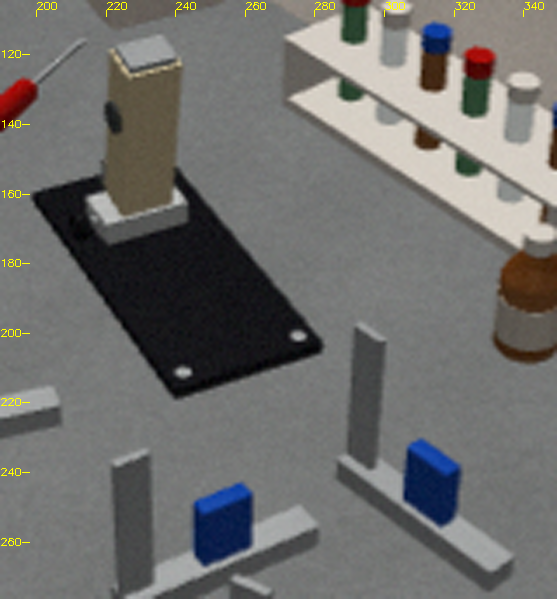

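The crops confirm A. In the top view its stock runs over columns 320–376 at row 213, with the blade at the left end pointing towards the stand. In the side view the stock runs from (287,238) to (336,270) and the blade top is at (293,198). Next I fit the poses from corner correspondences in both views.

```bash
cat > fit.py <<'E'
from h import *
def fit(cs,x0,zfree=True):
    def r(v):
        c,s=np.cos(v[2]),np.sin(v[2]); o=[]
        for n,P,px in cs:
            X=[v[0]+c*P[0]-s*P[1],v[1]+s*P[0]+c*P[1],P[2]+v[3]]
            o.append(proj(n,X)[0]-px)
        return np.ravel(o)
    s=least_squares(r,x0,loss='soft_l1'); cov=np.linalg.inv(s.jac.T@s.jac)
    print(s.x.round(3),'rms px',np.sqrt((r(s.x)**2).mean()).round(2)); print(r(s.x).reshape(-1,2).round(1).tolist()); return s.x
T=lambda P,u,v:('top',P,[u/3.6+164.5,v/3.6+154.5])
S=lambda P,u,v:('side',P,[u/3.48+189.5,v/3.48+104.5])
if __name__=='__main__':
    stand=[T((100,-65,16),64,38),T((-190,-65,16),421,122),T((-190,65,16),383,279),T((100,65,16),19,195),
       S((100,65,16),33,195),S((-190,65,16),178,388),S((-190,-65,16),322,345),S((0,37,37),110,230),S((0,-37,37),187,208)]
    sq=[T((-70,-12,20),762,192),T((-70,12,20),763,221),T((80,12,20),562,220),T((-20,-8,72),704,188),T((20,-8,72),648,190),T((80,-3,140),577,182),
       S((-70,-12,20),512,556),S((-70,12,0),490,588),S((80,12,20),337,460),S((80,3,140),358,323),S((-20,-8,72),459,471),S((20,-8,72),420,440),S((-20,8,20),441,525),S((20,8,20),405,508)]
    fit(stand,[600,200,1.8,0]); fit(sq,[550,-100,1.57,0])
E
python3 fit.py
```

```text
[596.915 188.411   1.356  -3.846] rms px 0.69
[[-0.4, -0.8], [0.5, -1.1], [0.2, 0.5], [-0.3, -0.1], [-0.4, 0.3], [-0.9, 1.7], [1.0, 0.1], [-0.9, -0.2], [0.3, -0.5]]
[ 551.176 -199.517    1.606   -1.34 ] rms px 0.94
[[-0.6, -0.2], [-0.4, 0.4], [0.5, 1.7], [0.4, -0.4], [0.7, -0.7], [-0.3, -0.5], [0.5, 0.3], [-0.9, 1.8], [0.2, -0.2], [-1.0, 0.7], [1.2, -1.3], [0.4, -1.0], [-0.0, 1.9], [-1.4, -2.0]]
```

```bash
cat > rel.py <<'E'
import sys,numpy as np
from rig import manip
from scipy.spatial.transform import Rotation as Ro
s=manip.read_state(); R=Ro.from_rotvec(s['orientation']).as_matrix()
print('t',round(s['time'],2),'pos',s['tool_pos'].round(1),'yawY',np.arctan2(R[1,1],R[0,1]).round(4),'z',R[:,2].round(4),'F',s['contact_force'].round(1),'w',round(s['width'],1),'q',s['q'].round(2))
for a in sys.argv[1:]:
    x,y,z,w=map(float,a.split(','))
    Rt=np.c_[[np.sin(w),-np.cos(w),0],[np.cos(w),np.sin(w),0],[0,0,-1]]
    print(a,(R.T@(np.array([x,y,z])-s['tool_pos'])).round(1),np.degrees(Ro.from_matrix(R.T@Rt).as_rotvec()).round(2))
E
python3 rel.py 420,330,240,0.7 551,-199.5,180,0.035 551,-199.5,33,0.035
```

```text
t 0.2 pos [149.7 657.8 230.7] yawY 1.347 z [-2.0e-04 -1.1e-03 -1.0e+00] F [-0.1 -0.6 -0.2] w 85.5 q [-1.38  0.47 -0.05  1.53  0.02  1.14 -0.08]Traceback (most recent call last):
  File "rel.py", line 9, in <module>
    print(a,(R.T@(np.array([x,y,z])-s['tool_pos'])).round(1),np.degrees(Ro.from_matrix(R.T@Rt).as_rotvec()).round(2))
                                                                        ~~~~~~~~~~~~~~^^^^^^^^
  File "scipy/spatial/transform/_rotation.pyx", line 1143, in scipy.spatial.transform._rotation.Rotation.from_matrix
ValueError: Non-positive determinant (left-handed or null coordinate frame) in rotation matrix 0: [[-7.97887421e-01 -6.02806488e-01  3.10422292e-05]
 [-6.02806050e-01  7.97886901e-01  1.16581095e-03]
 [ 7.27526592e-04 -9.11473447e-04  9.99999320e-01]].
```

```bash
sed -i 's/\[np.sin(w),-np.cos(w),0\]/[-np.sin(w),np.cos(w),0]/' rel.py; python3 rel.py 420,330,240,0.7 551,-199.5,180,0.035 551,-199.5,33,0.035
```

```text
t 0.2 pos [149.7 657.8 230.7] yawY 1.347 z [-2.0e-04 -1.1e-03 -1.0e+00] F [-0.1 -0.6 -0.2] w 85.5 q [-1.38  0.47 -0.05  1.53  0.02  1.14 -0.08]
420,330,240,0.7 [-336.3 -259.7   -9. ] [-6.000e-02  2.000e-02  3.707e+01]
551,-199.5,180,0.035 [-581.5 -746.9   51.6] [-6.000e-02  5.000e-02  7.517e+01]
551,-199.5,33,0.035 [-581.5 -746.7  198.6] [-6.000e-02  5.000e-02  7.517e+01]
```

```bash
python3 -m handwheel '[{"dx":-48,"dy":-37,"dz":-1,"rz":5},{"dx":-96,"dy":-74,"dz":-3,"rz":10},{"dx":-144,"dy":-111,"dz":-4,"rz":16},{"dx":-192,"dy":-148,"dz":-5,"rz":21},{"dx":-240,"dy":-185,"dz":-7,"rz":26},{"dx":-288,"dy":-222,"dz":-8,"rz":32},{"dx":-336,"dy":-260,"dz":-9,"rz":37},{"dx":-361,"dy":-309,"dz":-3,"rz":41},{"dx":-386,"dy":-358,"dz":3,"rz":45},{"dx":-410,"dy":-407,"dz":9,"rz":49},{"dx":-435,"dy":-456,"dz":15,"rz":53},{"dx":-460,"dy":-505,"dz":21,"rz":57},{"dx":-484,"dy":-554,"dz":27,"rz":61},{"dx":-509,"dy":-603,"dz":33,"rz":65},{"dx":-534,"dy":-652,"dz":39,"rz":69},{"dx":-558,"dy":-700,"dz":45,"rz":73},{"dx":-581.5,"dy":-747,"dz":51,"rz":75.2},{"dx":-581.5,"dy":-747,"dz":51,"rz":75.2},{"dx":-581.5,"dy":-747,"dz":51,"rz":75.2}]'
python3 rel.py 551,-199.5,32,0.035; python3 -c "
from h import *
crop('top',260,130,190,140,4.2,'a1.png')"
```

```text
t 0.2 pos [149.7 657.8 230.7] yawY 1.347 z [-2.0e-04 -1.1e-03 -1.0e+00] F [-0.1 -0.6 -0.2] w 85.5 q [-1.38  0.47 -0.05  1.53  0.02  1.14 -0.08]
551,-199.5,32,0.035 [-581.5 -746.7  199.6] [-6.000e-02  5.000e-02  7.517e+01]invalid input at $[0]: expected keys dx, dy, dz, rx, ry, rz, jaw
```

View pics/a1.png

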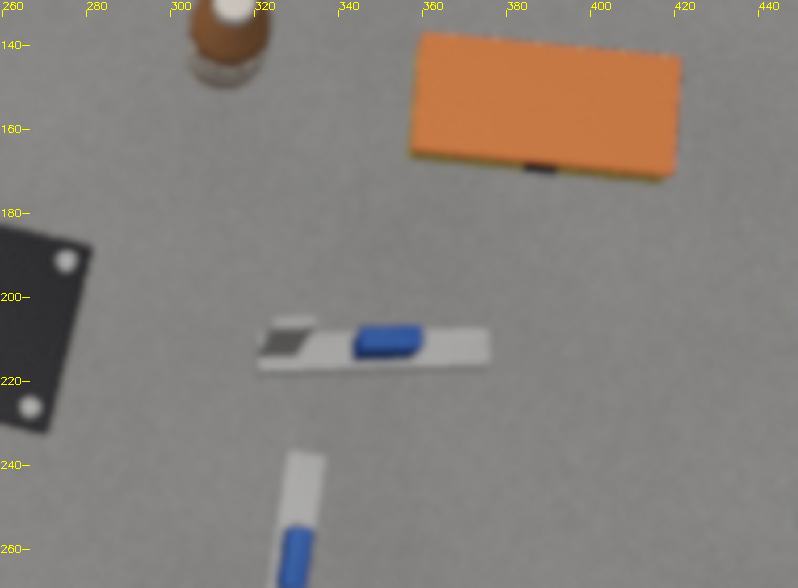

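The call was refused because every row needs all the keys, so nothing has moved. The crop again shows square A at columns 321–375, row 213.

```bash
python3 -m handwheel '[{"dx":-48,"dy":-37,"dz":-1,"rx":0,"ry":0,"rz":5,"jaw":100},{"dx":-96,"dy":-74,"dz":-3,"rx":0,"ry":0,"rz":10,"jaw":100},{"dx":-144,"dy":-111,"dz":-4,"rx":0,"ry":0,"rz":16,"jaw":100},{"dx":-192,"dy":-148,"dz":-5,"rx":0,"ry":0,"rz":21,"jaw":100},{"dx":-240,"dy":-185,"dz":-7,"rx":0,"ry":0,"rz":26,"jaw":100},{"dx":-288,"dy":-222,"dz":-8,"rx":0,"ry":0,"rz":32,"jaw":100},{"dx":-336,"dy":-260,"dz":-9,"rx":0,"ry":0,"rz":37,"jaw":100},{"dx":-361,"dy":-309,"dz":-3,"rx":0,"ry":0,"rz":41,"jaw":100},{"dx":-386,"dy":-358,"dz":3,"rx":0,"ry":0,"rz":45,"jaw":100},{"dx":-410,"dy":-407,"dz":9,"rx":0,"ry":0,"rz":49,"jaw":100},{"dx":-435,"dy":-456,"dz":15,"rx":0,"ry":0,"rz":53,"jaw":100},{"dx":-460,"dy":-505,"dz":21,"rx":0,"ry":0,"rz":57,"jaw":100},{"dx":-484,"dy":-554,"dz":27,"rx":0,"ry":0,"rz":61,"jaw":100},{"dx":-509,"dy":-603,"dz":33,"rx":0,"ry":0,"rz":65,"jaw":100},{"dx":-534,"dy":-652,"dz":39,"rx":0,"ry":0,"rz":69,"jaw":100},{"dx":-558,"dy":-700,"dz":45,"rx":0,"ry":0,"rz":73,"jaw":100},{"dx":-581.5,"dy":-747,"dz":51,"rx":0,"ry":0,"rz":75.2,"jaw":100},{"dx":-581.5,"dy":-747,"dz":51,"rx":0,"ry":0,"rz":75.2,"jaw":100},{"dx":-581.5,"dy":-747,"dz":51,"rx":0,"ry":0,"rz":75.2,"jaw":100}]'
python3 rel.py 551,-199.5,33,0.035; python3 -c "
from h import *
crop('side',230,130,160,150,4,'a2.png')"
```

```text
time: 2.62
tool_pos: [550.8, -198.6, 179.9]
orientation: [-2.182, -2.259, -0.0]
contact_force: [0.3, 0.7, -0.4]
width: 85.4
t 2.62 pos [ 550.8 -198.6  179.9] yawY 0.0349 z [-7.e-04  9.e-04 -1.e+00] F [ 0.3  0.7 -0.4] w 85.4 q [-0.17  0.41  0.58  1.83 -0.27  0.97  0.57]
551,-199.5,33,0.035 [ -1.1   0.2 146.9] [-0.04 -0.05 -0.01]
```

View pics/a2.png

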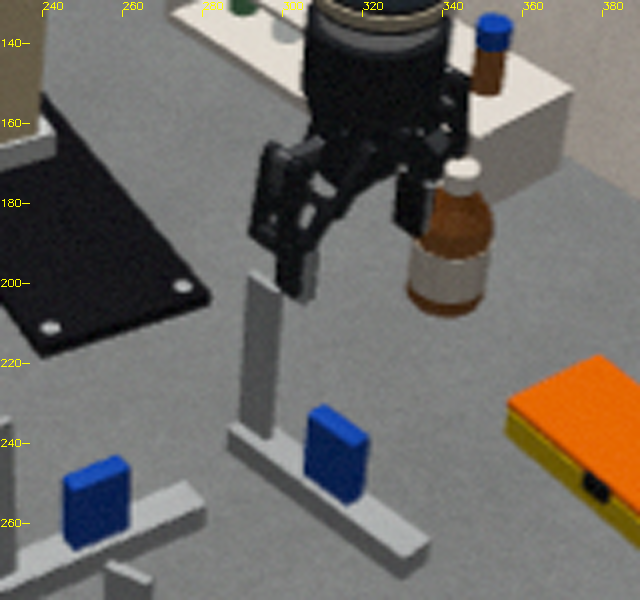

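Both views agree: the gripper is above the blue tab at about (312,243), with the fingers on either side of it. Now I descend and grip.

```bash
python3 -m handwheel '[{"dx":-1,"dy":0,"dz":45,"rx":0,"ry":0,"rz":0,"jaw":100},{"dx":-1,"dy":0,"dz":90,"rx":0,"ry":0,"rz":0,"jaw":100},{"dx":-1,"dy":0,"dz":125,"rx":0,"ry":0,"rz":0,"jaw":100},{"dx":-1,"dy":0,"dz":147,"rx":0,"ry":0,"rz":0,"jaw":100},{"dx":-1,"dy":0,"dz":147,"rx":0,"ry":0,"rz":0,"jaw":100},{"dx":-1,"dy":0,"dz":147,"rx":0,"ry":0,"rz":0,"jaw":0},{"dx":-1,"dy":0,"dz":147,"rx":0,"ry":0,"rz":0,"jaw":0},{"dx":-1,"dy":0,"dz":147,"rx":0,"ry":0,"rz":0,"jaw":0},{"dx":-1,"dy":0,"dz":147,"rx":0,"ry":0,"rz":0,"jaw":0},{"dx":-1,"dy":0,"dz":147,"rx":0,"ry":0,"rz":0,"jaw":0},{"dx":-1,"dy":0,"dz":147,"rx":0,"ry":0,"rz":0,"jaw":0},{"dx":-1,"dy":0,"dz":147,"rx":0,"ry":0,"rz":0,"jaw":0}]' 80
python3 rel.py
```

```text
time: 4.18
tool_pos: [551.3, -200.3, 33.9]
orientation: [2.183, 2.259, 0.001]
contact_force: [-1.5, 1.0, 6.3]
width: 15.3
t 4.17 pos [ 551.3 -200.3   33.9] yawY 0.0345 z [ 6.e-04  3.e-04 -1.e+00] F [-1.5  1.   6.3] w 15.3 q [-0.07  0.61  0.47  1.93 -0.42  0.7   0.69]
```

Width is 15.3 mm, so the tab is held. With the underside on the bench the TCP is at z = 33.9, so it should be at about 50 on the plate.

```bash
python3 rel.py 551.3,-200.3,95,0.0345 569.2,61.4,95,-0.2155 569.2,61.4,58,-0.2155
```

```text
t 4.17 pos [ 551.3 -200.3   33.9] yawY 0.0345 z [ 6.e-04  3.e-04 -1.e+00] F [-1.5  1.   6.3] w 15.3 q [-0.07  0.61  0.47  1.93 -0.42  0.7   0.69]
551.3,-200.3,95,0.0345 [ -0.    0.1 -61.1] [ 0.03 -0.02 -0.  ]
569.2,61.4,95,-0.2155 [260.9  27.  -61. ] [ 0.03 -0.02 14.32]
569.2,61.4,58,-0.2155 [260.9  27.  -24. ] [ 0.03 -0.02 14.32]
```

```bash
python3 -m handwheel '[{"dx":0,"dy":0,"dz":-30,"rx":0,"ry":0,"rz":0,"jaw":0},{"dx":0,"dy":0,"dz":-61,"rx":0,"ry":0,"rz":0,"jaw":0},{"dx":40,"dy":4,"dz":-61,"rx":0,"ry":0,"rz":2,"jaw":0},{"dx":85,"dy":9,"dz":-61,"rx":0,"ry":0,"rz":5,"jaw":0},{"dx":130,"dy":13,"dz":-61,"rx":0,"ry":0,"rz":7,"jaw":0},{"dx":175,"dy":18,"dz":-61,"rx":0,"ry":0,"rz":10,"jaw":0},{"dx":215,"dy":22,"dz":-61,"rx":0,"ry":0,"rz":12,"jaw":0},{"dx":245,"dy":25,"dz":-61,"rx":0,"ry":0,"rz":13.5,"jaw":0},{"dx":261,"dy":27,"dz":-61,"rx":0,"ry":0,"rz":14.3,"jaw":0},{"dx":261,"dy":27,"dz":-40,"rx":0,"ry":0,"rz":14.3,"jaw":0},{"dx":261,"dy":27,"dz":-26,"rx":0,"ry":0,"rz":14.3,"jaw":0},{"dx":261,"dy":27,"dz":-24,"rx":0,"ry":0,"rz":14.3,"jaw":0},{"dx":261,"dy":27,"dz":-24,"rx":0,"ry":0,"rz":14.3,"jaw":0}]'
python3 rel.py 569.2,61.4,50,-0.2155; python3 -c "
from h import *
crop('side',190,100,150,160,3.7,'b1.png')
crop('top',165,155,150,90,5.3,'b2.png')"
```

```text
time: 5.8
tool_pos: [569.1, 61.0, 57.3]
orientation: [2.448, 1.969, -0.0]
contact_force: [0.2, -0.2, -3.9]
width: 15.0
t 5.8 pos [569.1  61.   57.3] yawY -0.2159 z [-1.e-04 -2.e-04 -1.e+00] F [ 0.2 -0.2 -3.9] w 15.0 q [-0.59  0.57  0.56  1.96 -0.44  0.74  0.01]
569.2,61.4,50,-0.2155 [0.4 0.  7.3] [-0.    0.01 -0.03]
```

View pics/b1.png

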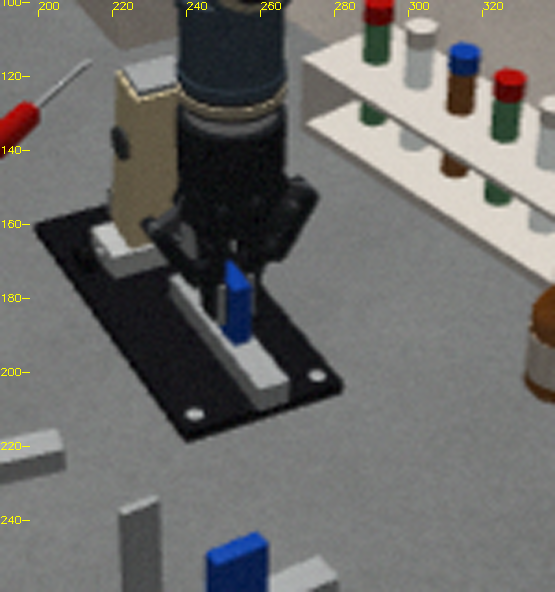

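The square hangs level about 7 mm above the plate, parallel to it, with its tail at about (262,204) between the two screws. The limb at (222,140) is untouched. Now I lower it.

```bash
python3 -m handwheel '[{"dx":0,"dy":0,"dz":5,"rx":0,"ry":0,"rz":0,"jaw":0},{"dx":0,"dy":0,"dz":7,"rx":0,"ry":0,"rz":0,"jaw":0},{"dx":0,"dy":0,"dz":8,"rx":0,"ry":0,"rz":0,"jaw":0},{"dx":0,"dy":0,"dz":8,"rx":0,"ry":0,"rz":0,"jaw":0},{"dx":0,"dy":0,"dz":8,"rx":0,"ry":0,"rz":0,"jaw":0}]'
python3 rel.py; python3 - <<'E'
from h import *
w=1.355; c,s=np.cos(w),np.sin(w); f=lambda o,P:[o[0]+c*P[0]-s*P[1],o[1]+s*P[0]+c*P[1],P[2]+o[2]]
for P in [(-70,-12,20),(-70,12,20),(-20,-8,72)]: print('side',(proj('side',f((569.1,61,22),P))[0]-[189.5,99.5])*3.7,'top',(proj('top',f((569.1,61,22),P))[0]-[164.5,154.5])*5.3)
E
```

```text
time: 6.52
tool_pos: [568.9, 61.6, 49.9]
orientation: [-2.446, -1.97, -0.0]
contact_force: [-2.9, -0.1, 4.8]
width: 14.8
t 6.53 pos [568.9  61.6  49.9] yawY -0.215 z [-3.e-04  7.e-04 -1.e+00] F [-2.9 -0.1  4.8] w 14.8 q [-0.59  0.58  0.55  1.96 -0.45  0.72  0.01]
side [289.36197164 382.94828955] top [617.67464131 265.70453744]
side [259.34157455 392.45389584] top [606.70548349 310.97451134]
side [253.39273935 288.2191435 ] top [514.60093588 232.64877604]
```

The square is on the plate with contact at z = 49.9, exactly as predicted, and the projected corners match the picture to about 2 px. Tool x is the stand's +x, so I slide with dx in small steps.

```bash
python3 -m handwheel '[{"dx":5,"dy":0,"dz":0,"rx":0,"ry":0,"rz":0,"jaw":0},{"dx":10,"dy":0,"dz":0,"rx":0,"ry":0,"rz":0,"jaw":0},{"dx":15,"dy":0,"dz":0,"rx":0,"ry":0,"rz":0,"jaw":0},{"dx":20,"dy":0,"dz":0,"rx":0,"ry":0,"rz":0,"jaw":0},{"dx":25,"dy":0,"dz":0,"rx":0,"ry":0,"rz":0,"jaw":0},{"dx":29,"dy":0,"dz":0,"rx":0,"ry":0,"rz":0,"jaw":0},{"dx":33,"dy":0,"dz":0,"rx":0,"ry":0,"rz":0,"jaw":0},{"dx":37,"dy":0,"dz":0,"rx":0,"ry":0,"rz":0,"jaw":0},{"dx":40,"dy":0,"dz":0,"rx":0,"ry":0,"rz":0,"jaw":0},{"dx":43,"dy":0,"dz":0,"rx":0,"ry":0,"rz":0,"jaw":0},{"dx":43,"dy":0,"dz":0,"rx":0,"ry":0,"rz":0,"jaw":0}]'
python3 rel.py
```

```text
time: 7.9
tool_pos: [579.1, 102.2, 49.8]
orientation: [2.446, 1.967, 0.001]
contact_force: [-1.0, -5.2, 5.8]
width: 15.2
t 7.9 pos [579.1 102.2  49.8] yawY -0.2162 z [ 0.0019 -0.0016 -1.    ] F [-1.  -5.2  5.8] w 15.2 q [-0.65  0.6   0.55  1.92 -0.45  0.74 -0.06]
```

```bash
for i in 1; do python3 -m handwheel '[{"dx":1.5,"dy":0,"dz":0,"rx":0,"ry":0,"rz":0,"jaw":0},{"dx":3,"dy":0,"dz":0,"rx":0,"ry":0,"rz":0,"jaw":0},{"dx":4,"dy":0,"dz":0,"rx":0,"ry":0,"rz":0,"jaw":0},{"dx":4,"dy":0,"dz":0,"rx":0,"ry":0,"rz":0,"jaw":0}]'; done
python3 rel.py
python3 -m handwheel '[{"dx":1,"dy":0,"dz":0,"rx":0,"ry":0,"rz":0,"jaw":0},{"dx":2,"dy":0,"dz":0,"rx":0,"ry":0,"rz":0,"jaw":0},{"dx":2,"dy":0,"dz":0,"rx":0,"ry":0,"rz":0,"jaw":0}]'
python3 rel.py
```

```text
time: 8.4
tool_pos: [579.9, 105.7, 49.8]
orientation: [2.446, 1.967, 0.0]
contact_force: [-1.6, -6.2, 5.8]
width: 14.8
t 8.4 pos [579.9 105.7  49.8] yawY -0.2165 z [ 0.0018 -0.0019 -1.    ] F [-1.6 -6.2  5.8] w 14.8 q [-0.65  0.6   0.55  1.92 -0.45  0.74 -0.06]
time: 8.78
tool_pos: [580.3, 107.6, 49.8]
orientation: [2.446, 1.967, 0.0]
contact_force: [-1.8, -5.8, 5.9]
width: 15.2
t 8.78 pos [580.3 107.6  49.8] yawY -0.2165 z [ 0.0018 -0.0019 -1.    ] F [-1.8 -5.8  5.9] w 15.2 q [-0.66  0.6   0.55  1.92 -0.45  0.74 -0.07]
```

```bash
python3 -m handwheel '[{"dx":1,"dy":0,"dz":0,"rx":0,"ry":0,"rz":0,"jaw":0},{"dx":1.5,"dy":0,"dz":0,"rx":0,"ry":0,"rz":0,"jaw":0},{"dx":1.5,"dy":0,"dz":0,"rx":0,"ry":0,"rz":0,"jaw":0}]'
python3 rel.py
python3 -m handwheel '[{"dx":1,"dy":0,"dz":0,"rx":0,"ry":0,"rz":0,"jaw":0},{"dx":1.5,"dy":0,"dz":0,"rx":0,"ry":0,"rz":0,"jaw":0},{"dx":1.5,"dy":0,"dz":0,"rx":0,"ry":0,"rz":0,"jaw":0}]'
python3 rel.py
```

```text
time: 9.15
tool_pos: [580.6, 109.0, 49.8]
orientation: [2.447, 1.967, 0.0]
contact_force: [-1.6, -5.6, 4.8]
width: 15.0
t 9.15 pos [580.6 109.   49.8] yawY -0.2166 z [ 0.0017 -0.002  -1.    ] F [-1.6 -5.6  4.8] w 15.0 q [-0.66  0.6   0.55  1.92 -0.45  0.74 -0.07]
time: 9.52
tool_pos: [580.6, 109.1, 49.8]
orientation: [2.447, 1.965, -0.002]
contact_force: [-2.1, -9.7, 7.0]
width: 15.0
t 9.53 pos [580.6 109.1  49.8] yawY -0.2174 z [ 0.0011 -0.0033 -1.    ] F [-2.1 -9.7  7. ] w 15.0 q [-0.66  0.6   0.55  1.92 -0.45  0.74 -0.07]
```

The force stepped up from 5.6 to 9.7 N and the motion stopped at 109.1, where about 110 was expected, so the heel is on the foot. I add a little more push for margin and check in both views.

```bash
python3 -m handwheel '[{"dx":0.8,"dy":0,"dz":0.5,"rx":0,"ry":0,"rz":0,"jaw":0},{"dx":1,"dy":0,"dz":0.5,"rx":0,"ry":0,"rz":0,"jaw":0},{"dx":1,"dy":0,"dz":0.5,"rx":0,"ry":0,"rz":0,"jaw":0},{"dx":1,"dy":0,"dz":0.5,"rx":0,"ry":0,"rz":0,"jaw":0},{"dx":1,"dy":0,"dz":0.5,"rx":0,"ry":0,"rz":0,"jaw":0},{"dx":1,"dy":0,"dz":0.5,"rx":0,"ry":0,"rz":0,"jaw":0}]'
python3 rel.py; python3 - <<'E'
from h import *
crop('side',190,100,110,120,4.9,'c1.png'); crop('top',165,155,130,85,4.6,'c2.png')
a=cv2.imread('pics/c1.png')
b=cv2.imread('pics/c2.png'); 
cv2.imwrite('pics/c1.png',a)
# limb front-top edge expected for lean 0 and 0.03
w=1.356;c,s=np.cos(w),np.sin(w)
for l in (0,.03,.1):
  for y in (-23,23):
    x,z=-155*np.sin(l),38+155*np.cos(l)
    X=[596.9+c*x-s*y,188.4+s*x+c*y,z-2]
    print(l,y,'side',((proj('side',X)[0]-[189.5,99.5])*4.9).round(),'top',((proj('top',X)[0]-[164.5,154.5])*4.6).round())
E
```

```text
time: 10.28
tool_pos: [580.6, 109.2, 49.8]
orientation: [2.447, 1.965, -0.003]
contact_force: [-3.5, -10.4, 10.2]
width: 15.1
t 10.28 pos [580.6 109.2  49.8] yawY -0.2178 z [ 6.e-04 -4.e-03 -1.e+00] F [ -3.5 -10.4  10.2] w 15.1 q [-0.66  0.6   0.55  1.92 -0.45  0.75 -0.07]
0 -23 side [239.  90.] top [162.  76.]
0 23 side [164. 108.] top [139. 160.]
0.03 -23 side [243.  94.] top [171.  78.]
0.03 23 side [167. 112.] top [148. 162.]
0.1 -23 side [251. 104.] top [191.  83.]
0.1 23 side [175. 123.] top [168. 167.]
```

View pics/c1.png

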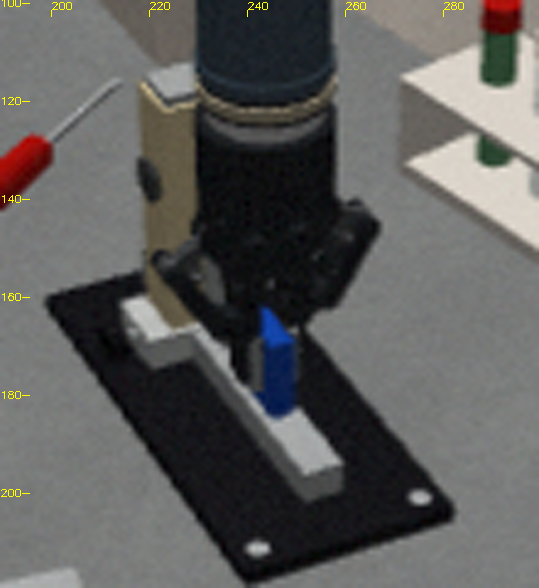

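View pics/c2.png

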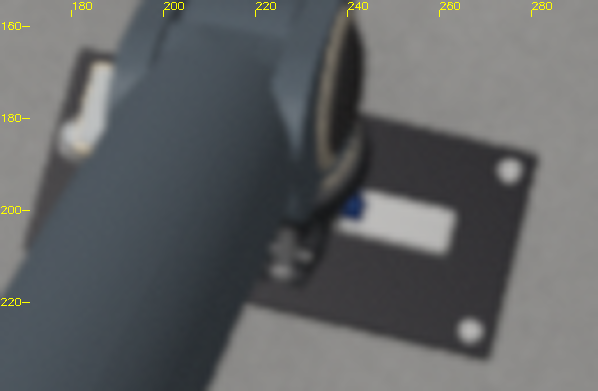

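The side view shows the limb's front top corner at about (166,110), where (164,108) is predicted for a lean of 0. The stock lies flat with its heel meeting the foot at about (195,325). In the top view the arm hides the corner, but the stock is parallel to the plate and centred between the screws. All readings are within limits, so I'm handing in.

```bash
python3 -c "
from rig import manip
manip.finish_job()"; python3 rel.py
```

```text
the job is handed in; nothing more can be done
the job is handed in; nothing more can be done
```

I took the square farthest from the base by its blue grip and stood it flat on the plate about 50 mm short of the foot. I then slid it into the corner and handed the job in at about 10.4 s, still holding it pressed there. No verdict is reported.

**Last checks before hand-in:**
- **Heel on the foot:** the push rose from 5.6 N to about 11 N as the motion stopped about 1 mm short of where contact was expected. I estimate 4–5 N of that is on the foot. This comes from the wrist force, not a separate contact reading.
- **Position:** the heel is about 1 mm off mid-width, and yaw is within about 0.005 rad of square to the foot, from the measured TCP pose and the fitted stand pose.
- **Flat:** the tool tilts 0.004 rad, and its height of 49.8 mm matches the 49.9 mm expected with the square on the plate. The downward press reads about 10 N.
- **Limb:** its top corner matches the upright prediction within about 2 enlarged pixels in the side view, so the lean is about 0 ± 0.02 rad.
- **Grip:** the jaws read 15.1 mm on the 16 mm tab, at 80 N.

**What failed or couldn't be checked:**
- The first move call was refused because its rows lacked keys, and nothing moved.
- The arm hid the heel and limb in the last top view, so the upright check rests on the side view alone.
- The fitted stand height came out about 4 mm low, more than the stated 2 mm calibration error, but the measured contact height on the plate agreed with the text.
- I did not re-measure the bystanders; the planned path stayed clear of them.

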